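Re-hang a wrapping-paper sample board on the shop display

ROBOT

A 6-joint arm with a two-finger parallel gripper is mounted at the origin on the work surface. World frame = base frame: x ahead of the robot, y to its left, z up, the work surface at z = 0. Lengths are in m, angles in rad, forces in N, time in s.
With the tool pointing down it reaches from about 0.25 to 0.725 m from the base axis. Payload 4 kg.
Tool frame: the origin (TCP) lies midway between the tips of the shut fingers; the grasp point (between the pads) lies 19 mm behind it (bot.grip_depth is the distance from the TCP to the grasp point, in m); z points along the fingers, y is the line along which they close (so a half turn about z gives the same grasp; the last joint's range is limited). The gripper opens to 85 mm and grips with 20 to 120 N. Pads are 22 mm wide; open, the fingers measure 114 mm over their backs; the gripper's body (76 mm by 85 mm) begins 54 mm behind the grasp point. The pads swing forward as they close: fully open they stand 13 mm farther back than shut.
Start: joints at [1.169, 0.241, 0.005, 1.335, 0, 1.571], TCP at [0.196, 0.46, 0.231] pointing down, gripper open.
Joint ranges: [-2.72, 2.72], [-1.05, 1.87], [-1.09, 1.28], [-1.99, 2.15], [-1.42, 1.44], [-3.14, 3.14]. Speed limits (rad/s): [2.79, 2.79, 3.14, 3.14, 3.14, 3.14].

INTERFACE

Orientations are given as a unit quaternion [x, y, z, w].
In Python, from workcell import bot gives the robot as it stands.
- The arm moves only by the shell command python3 -m creep 'ROWS'. ROWS is JSON, one flat list of numbers, 5 for each row, row after row: the shift along the world's x, y, z in m, then the turn about the world's z in rad, then the finger opening in m, from 0 to 0.0854. In form: [x, y, z, twist, claw, x, y, z, twist, claw, ...]. A call has 1 to 10 rows; each row is the pose to reach, as a shift and turn from the pose commanded when the call began; what a row does not reach only later rows make up. A row lasts 1/12 s, in which the tool goes at most 41.7 mm and 7.16 degrees, less where a joint would pass 70% of its speed; a pose out of reach is approached as far as the arm can. A call with a gripper value outside its range is refused whole. The fingers move at their own pace and stop on an object; the grip force is fixed at half the most. Time passes only in rows, so rows that repeat a pose let the fingers close. It gives the time, the measured TCP pose, the force, the opening and the grip force at its end, in the units of the state.
- bot.get_obs(): the state, without advancing time (a new reading comes with each control period).
- bot.camera(name): name is "side" or "top"; returns a dict with "pixels" (480x640x3 uint8, red, green, blue), "camera_matrix" (3x3 intrinsics, pixels), "dist_coeffs" ([k1, k2, p1, p2, k3] as OpenCV has them; the pictures are not rectified), "extrinsics" (4x4, takes a point from world to camera coordinates). Camera axes: x right, y down, z forward; pixel columns grow to the right and rows downward; lengths in m; the calibration is good to about 2 mm. A picture is of the moment at which its call begins. There is no depth.
- bot.job_done(): hands the job in; it is judged then, once.
Trained networks look in the newest picture that a camera, given by its name, has taken for a name from the list of things; names that differ only in an ending like _2 or _b are one class to them, and where a whole thing is asked for, a point or a joint stands for the part that bears it (a point fixed in the world has none). Each returns a list of dicts, best first, with "score" (0 to 1); they miss things now and then, are a little off and sometimes report something else, mostly with a low value. They report only what shows in the picture. A call takes as long as a camera call. They do not tell look-alikes from the thing itself.
- bot.look_for(camera, thing): "centre" ([column, row] as shares, 0 to 1, of the picture: columns of its width, rows of its height, amid what is visible of it).
- bot.place_of(camera, thing): "centre" ([column, row] as shares, 0 to 1, of the picture: columns of its width, rows of its height: a listed point, or the origin of a listed thing).
The state is a dict: "clock": time; "joint_pos": joint angles; "joint_vel": joint speeds; "tau": joint torques, N m; "eef_pos": TCP position; "tool_rot": TCP orientation; "ft_force": force on the tool from outside, world axes, zero at the start; "ft_torque": the same for the moment, N m; "grip_width": finger opening in m; "grasp_force": force on a finger pad.
Only numpy, scipy, OpenCV 4.12 (cv2) and the standard library are available. Lean on these libraries where they do the work, as an engineer would, in place of code of your own. Each camera call takes 0.05 s, during which the arm holds its last target. There are 200 camera calls.

TASK

The gift-wrap sample board with the hook, standing in the small dowel rack, belongs back on the brass rail of the counter display. Hook it onto the rail and slide the boards along under the little shelf until both hang freely and at rest, square across the rail, one straight above each of the two ticket holders on the display's base. Leave the card packs, the candelabrum and the bowl of lemons where they are.

Things in the scene. Friction and masses are not known exactly. Their poses are not given: they have to be found in the camera images.
- stand: Counter display, fixed. Origin: on the table below the rail's middle; +x points away from the robot (to 0.15 rad), y along the rail. Wooden base x -85 to 120 mm, y +-220 mm, 18 mm thick. Rear posts 20 mm square at x = 105 mm (y = -210, -45, +210), up to 247 mm high, two with a thin brace to the shelf. Space in front of the rail (-x) is open. Boards on the rail cannot pass one another.
- rail_mid (a point): Centre of the fixed round brass rail, display (0, 0, 225 mm). The rail is 10 mm in diameter and straight along the display's y from -210 to +210 mm, where its ends bend back (+x) to the rear posts. Nothing else holds it, so hooks slide along freely.
- shelf_corner (a point): Lower front corner, at the open end, of the wooden shelf above the rail: display (-3, -60, 247 mm). The shelf covers y -60 to +225 mm, x -3 to 119 mm, z 247 to 261 mm, and carries boxes (x above 50, z up to 346 mm). A hooked board slides under it with 9 mm above the hook, but there is no room there to lift a hook on or off the rail (this takes at least 17 mm).
- open_bay (a point): Middle of the open part of the rail, display (0, -135, 225 mm), on the rail's axis: from y = -60 to -210 mm nothing is above the rail, and hooks can be put on or taken off here.
- ticket1: Ticket holder fixed on the display's base, the one deeper under the shelf (display y 75 to 155 mm, x = -55 mm): wooden block 22 x 42 x 14 mm with a blank upright white card, top 38 mm above its origin, the underside's centre, 18 mm above the table. Axes as the display's. A board is straight above it when its seat has the same display y.
- ticket2: The other ticket holder, alike, under the shelf near the open part of the rail (display y -35 to 5 mm, x = -55 mm).
- hung_board: Sample board that hangs on the rail from the start, at display y -170 to 0 mm, its +x along the display's: rigid plywood 140 mm long (x), 12 mm thick (y), 110 mm high (z), white paper with thin bands on both faces, a steel hook on top. Origin: centre of its lower edge. Can be pinched across y from above along its top edge (z = 110 mm). 0.11 to 0.2 kg.
- hung_board_seat (a point): Point (0, 0, 150 mm) of this board, inside its hook: where the rail's centre lies when it hangs. The hook is a 4 x 16 mm steel strap: a shank rises from the top edge at x = -8.5 to -12.5 mm, bends over as a gable roof (top z = 162 mm) and ends in a downward tip on the +x side.
- hung_board_tip (a point): Lower end of the hook's tip, point (10.5, 0, 138 mm) of the board. Hook open to the board's +x: 28 mm between tip and top edge.
- spare_board: Sample board that stands loose in one of the rack's three places, upright on its lower edge, hook up, its x along the rack's x: same shape and frame as the hung one (140 x 12 x 110 mm, origin at the centre of its lower edge, pinched across y along its top edge, z = 110 mm), brown paper with thin bands on both faces. 0.11 to 0.2 kg.
- spare_board_seat (a point): Point (0, 0, 150 mm) of this board, inside its hook (same hook: shank at x = -8.5 to -12.5 mm, roof up to z = 162 mm): where the rail's centre lies when it hangs on the rail.
- spare_board_tip (a point): Lower end of the hook's tip, point (10.5, 0, 138 mm) of the board; tip 4 mm thick. The hook is open to the board's +x: the rail comes in from that side through the 28 mm gap between top edge (z = 110) and tip (z = 138), then the board is lowered till the roof sits on the rail.
- rack: Low wooden rack, fixed, x pointing away from the robot to within 0.45 rad. Origin: on the table, its middle. Base 120 mm (x) by 165 mm (y), 10 mm thick; three places at y = -55, 0 and +55 mm, each between two pairs of upright dowels (8 mm in diameter, at x = +-35 mm, tops 56 mm above the table), 16 mm apart in the clear. What it holds stands on the base, 10 mm above the table.
- tall_cards: Bystander in the rack: a pack of cards without hook, 90 mm (x) by 14 mm (y) by 130 mm high, origin at its underside's centre.
- wide_cards: Bystander in the rack: a pack of cards without hook, 125 mm (x) by 14 mm (y) by 90 mm high, origin at its underside's centre.
- candelabrum: Bystander behind the rack: metal candelabrum, 230 mm high, foot 92 mm in diameter, two arms along its y reaching 82 mm from the axis, between 140 and 215 mm high. Origin: centre of its foot.
- lemon_bowl: Bystander: bowl with four lemons, 168 mm in diameter, 65 mm high, lemons up to 115 mm high. Origin: centre of its foot.
Things that resemble listed ones, but are neither listed nor needed, are in the scene too. Leave any orange or turquoise look-alike of the spare_board alone. Leave any pink look-alike of the hung_board alone.

How it is judged:
At the end, for the whole second after the job is handed in: Both boards hang on the rail by their hooks (seat site within 8 mm of the rail's centre line), at rest, upright to within 0.15 rad and square across the rail to within 0.2 rad, one above each ticket holder: seat within 10 mm of the holder's middle, measured along the rail (x of hung_board_seat in the frame of stand between -0.008 and 0.008 m and z of hung_board_seat in the frame of stand between 0.217 and 0.233 m and angle between each of hung_board, spare_board's own z axis and vertical below 0.15 rad and angle between the x axis of each of hung_board, spare_board and the x axis of stand, either way round below 0.2 rad and linear speed of each of hung_board, spare_board below 0.03 m/s and angular speed of each of hung_board, spare_board below 0.3 rad/s and x of spare_board_seat in the frame of stand between -0.008 and 0.008 m and z of spare_board_seat in the frame of stand between 0.217 and 0.233 m and ((y of hung_board_seat in the frame of ticket1 between -0.01 and 0.01 m and y of spare_board_seat in the frame of ticket2 between -0.01 and 0.01 m) or (y of hung_board_seat in the frame of ticket2 between -0.01 and 0.01 m and y of spare_board_seat in the frame of ticket1 between -0.01 and 0.01 m))); the robot touches nothing.
It fails at once if the tall card pack was moved by more than 30 mm or tipped (distance of tall_cards from where it was at the start of the episode above 0.03 m or angle between tall_cards's own z axis and vertical above 0.35 rad).
It fails at once if the wide card pack was moved by more than 30 mm or tipped (distance of wide_cards from where it was at the start of the episode above 0.03 m or angle between wide_cards's own z axis and vertical above 0.35 rad).
It fails at once if the candelabrum was moved by more than 30 mm or tipped (distance of candelabrum from where it was at the start of the episode above 0.03 m or angle between candelabrum's own z axis and vertical above 0.35 rad).
It fails at once if the bowl of lemons was moved by more than 30 mm or tipped (distance of lemon_bowl from where it was at the start of the episode above 0.03 m or angle between lemon_bowl's own z axis and vertical above 0.35 rad).
It also fails if it takes over 72 s, if anything falls off the work surface, if the arm or the gripper's body presses on something with over 40 N, if the wrist force passes 120 N, or if a joint passes its speed limit or range.

## Working session

There is one attempt and no reset: what is moved stays moved. The work goes in short steps, Python scripts to look and compute and a shell command to move; the robot and the scene stay as the last step left them, time stands still between calls to the robot, and variables do not carry over. Pictures are saved under pics/ and viewed, at most 10 in all, crops included, and the job is handed in when it is done.

```bash
mkdir -p pics; cat > h.py <<'E'
import numpy as np, cv2, json
from workcell import bot
C={}
def cam(n):
    C[n]=bot.camera(n); return C[n]
def save(n,f): cv2.imwrite(f,C[n]["pixels"][:,:,::-1])
def ray(n,px):
    c=C[n]; K=np.array(c["camera_matrix"]);E=np.array(c["extrinsics"])
    u=cv2.undistortPoints(np.array([[px]],float),K,np.array(c["dist_coeffs"]))[0,0]
    R,t=E[:3,:3],E[:3,3]; return -R.T@t, R.T@np.array([u[0],u[1],1])
def atz(n,px,z):
    o,d=ray(n,px); return o+d*(z-o[2])/d[2]
def tri(pa,pb,a="side",b="top"):
    o1,d1=ray(a,pa);o2,d2=ray(b,pb);d1/=np.linalg.norm(d1);d2/=np.linalg.norm(d2)
    s=np.linalg.lstsq(np.c_[d1,-d2],o2-o1,rcond=None)[0]
    p,q=o1+s[0]*d1,o2+s[1]*d2; return (p+q)/2,np.linalg.norm(p-q)
def proj(n,P):
    c=C[n];E=np.array(c["extrinsics"])
    return cv2.projectPoints(np.atleast_2d(np.array(P,float)),cv2.Rodrigues(E[:3,:3])[0],E[:3,3],np.array(c["camera_matrix"]),np.array(c["dist_coeffs"]))[0][:,0]
def place(n,t):
    return [(np.array(d["centre"])*[640,480],round(d["score"],2)) for d in bot.place_of(n,t)]
E
python3 - <<'E'
from h import *
np.set_printoptions(precision=3,suppress=True)
for n in ("side","top"):
    cam(n);save(n,f"pics/{n}0.png"); print(n,"cam at",ray(n,(320,240))[0])
    for t in "stand rail_mid shelf_corner open_bay ticket1 hung_board hung_board_seat hung_board_tip spare_board spare_board_seat spare_board_tip rack tall_cards wide_cards candelabrum lemon_bowl".split():
        print(t,[(p.round(1).tolist(),s) for p,s in place(n,t)][:4])
print(bot.get_obs())
E
```

```text
side cam at [-0.005 -0.801  0.747]
stand [([348.1, 273.0], 0.57)]
rail_mid [([346.4, 197.0], 0.91)]
shelf_corner [([362.2, 194.1], 0.77), ([359.2, 203.7], 0.34)]
open_bay [([391.2, 217.8], 0.93)]
ticket1 [([308.4, 259.7], 0.56), ([339.2, 283.8], 0.49)]
hung_board [([353.6, 259.6], 0.93), ([282.0, 307.0], 0.63)]
hung_board_seat [([352.7, 199.0], 0.57)]
hung_board_tip [([358.1, 202.8], 0.93), ([285.3, 259.6], 0.59)]
spare_board [([291.3, 375.0], 0.87), ([374.0, 469.3], 0.63), ([192.6, 265.2], 0.23)]
spare_board_seat [([289.3, 313.2], 0.68), ([378.0, 402.3], 0.64), ([399.3, 295.5], 0.57)]
spare_board_tip [([285.6, 325.6], 0.98), ([406.0, 297.9], 0.73), ([379.1, 407.1], 0.69)]
rack [([406.1, 377.3], 0.92)]
tall_cards [([409.2, 373.2], 0.67), ([196.5, 265.4], 0.43)]
wide_cards [([422.5, 396.4], 0.67), ([335.3, 282.6], 0.59), ([399.7, 293.4], 0.4)]
candelabrum [([477.4, 346.1], 0.7), ([387.3, 219.4], 0.66), ([338.8, 284.3], 0.53)]
lemon_bowl [([191.8, 268.1], 0.76), ([305.3, 262.7], 0.25)]
top cam at [ 0.416 -0.017  1.427]
stand [([302.4, 198.4], 0.95)]
rail_mid [([299.9, 184.5], 0.57)]
sh
[... 601 characters left out ...]
[379.0, 297.4], 0.57)]
rack [([418.3, 233.2], 0.97)]
tall_cards [([417.8, 235.9], 0.88), ([315.5, 185.8], 0.24)]
wide_cards [([431.3, 234.0], 0.74)]
candelabrum [([420.6, 171.9], 0.78), ([405.8, 224.4], 0.19)]
lemon_bowl [([213.4, 299.3], 0.77)]
{'clock': 1.7, 'joint_pos': array([ 1.169,  0.241,  0.005,  1.335, -0.   ,  1.571]), 'joint_vel': array([-0.   ,  0.   ,  0.   ,  0.   , -0.001,  0.   ]), 'tau': array([ -0.001, -37.22 ,  25.269,   0.001,  -0.   ,  -0.   ]), 'eef_pos': array([0.196, 0.46 , 0.231]), 'tool_rot': array([ 0.2 ,  0.98, -0.  ,  0.  ]), 'ft_force': array([0.258, 0.029, 0.516]), 'ft_torque': array([0.018, 0.045, 0.034]), 'grasp_force': 0.0, 'grip_width': 0.08494980222689841}
```

View pictures.

View pics/side0.png

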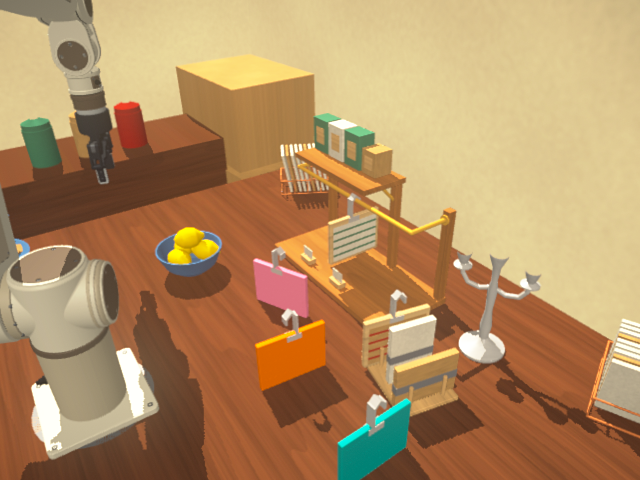

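View pics/top0.png

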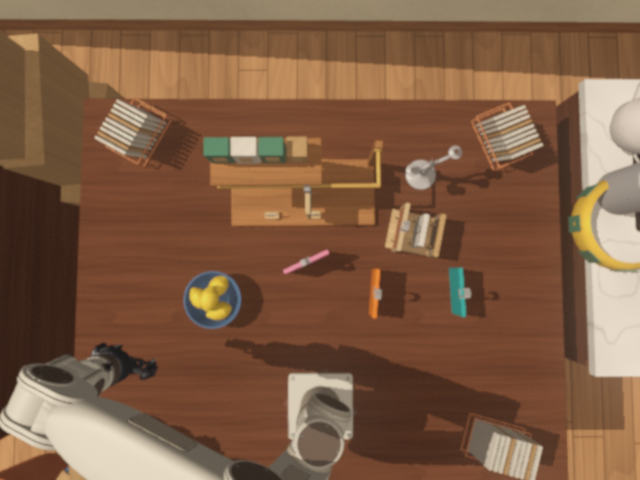

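```bash
python3 - <<'E'
from h import *
from scipy.optimize import least_squares
np.set_printoptions(precision=4,suppress=True)
cam("side");cam("top")
def fit(obs,x0):
    def T(v,p): c,s=np.cos(v[2]),np.sin(v[2]); return [v[0]+c*p[0]-s*p[1],v[1]+s*p[0]+c*p[1],p[2]]
    f=lambda v: np.concatenate([proj(n,T(v,p))[0]-px for n,p,px in obs])
    r=least_squares(f,x0,loss="soft_l1"); print(r.x, r.fun.reshape(-1,2).round(1).tolist()); return r.x
print("stand")
fit([("side",(0,0,.225),(346.4,197)),("side",(0,-.135,.225),(391.2,217.8)),("top",(0,0,.225),(299.9,184.5)),("top",(0,-.135,.225),(351.1,186.4)),("top",(-.003,-.06,.247),(323.8,184.1)),("top",(0,0,0),(302.4,198.4))],[.55,.05,0])
print("rack",atz("top",(418.3,233.2),0),atz("side",(406.1,377.3),0))
print("spareseat",tri((399.3,295.5),(406.2,224.8)),"tip",tri((406,297.9),(406.1,221.3)))
print("hungseat",tri((352.7,199),(309.3,187.2)),"tip",tri((358.1,202.8),(307.8,181.6)))
print("ticket1",atz("top",(270.8,215.1),.018),atz("side",(308.4,259.7),.018)," t2",atz("side",(339.2,283.8),.018), atz("top",(314,215),.05))
print("tall",atz("top",(417.8,235.9),.01),"wide",atz("top",(431.3,234),.01),"cand",atz("top",(420.6,171.9),0),atz("side",(477.4,346.1),0))
for t in ["ticket2","spare_board","spare_board_seat","hung_board_seat","spare_board_tip"]:
  for n in ("side","top"): print(t,n,[(p.round(1).tolist(),s) for p,s in place(n,t)])
a=C["top"]["pixels"][185:275,370:470]; b=C["side"]["pixels"][280:420,350:470]
m=np.hstack([cv2.resize(a,(400,400),interpolation=cv2.INTER_CUBIC) if 0 else cv2.resize(a,None,fx=4,fy=4,interpolation=cv2.INTER_CUBIC)[:360],cv2.resize(b,None,fx=3,fy=3,interpolation=cv2.INTER_CUBIC)[:360]])
cv2.imwrite("pics/crop1.png",m[:,:,::-1])
E
```

```text
stand
[0.629  0.0479 0.0484] [[3.2, -0.9], [-0.8, 0.7], [-0.0, 1.4], [-0.0, -2.9], [-1.1, 0.3], [1.3, 0.1]]
rack [ 0.5206 -0.3088  0.    ] [ 0.5208 -0.2887  0.    ]
spareseat (array([ 0.5312, -0.2416,  0.1652]), np.float64(0.0011953246987289703)) tip (array([ 0.5435, -0.2443,  0.1557]), np.float64(0.0027532120458826728))
hungseat (array([0.6228, 0.0241, 0.2295]), np.float64(0.004606402448632577)) tip (array([0.6411, 0.0285, 0.2127]), np.float64(0.003750403490617777))
ticket1 [0.575  0.1479 0.018 ] [0.575 0.149 0.018]  t2 [0.5789 0.0175 0.018 ] [0.5718 0.0146 0.05  ]
tall [ 0.5115 -0.3051  0.01  ] wide [ 0.5174 -0.347   0.01  ] cand [ 0.7136 -0.3187  0.    ] [ 0.7012 -0.3069 -0.    ]
ticket2 side [([307.4, 260.6], 0.74), ([336.0, 285.2], 0.54), ([358.3, 199.1], 0.18)]
ticket2 top [([270.4, 213.0], 0.54), ([304.2, 182.8], 0.51), ([311.6, 215.1], 0.4)]
spare_board side [([370.5, 469.9], 0.88), ([396.4, 356.1], 0.65), ([292.4, 376.8], 0.65), ([388.3, 216.3], 0.43)]
spare_board top [([451.5, 289.7], 0.89), ([398.4, 232.5], 0.75), ([272.8, 213.5], 0.73), ([371.0, 292.2], 0.59)]
spare_board_seat side [([397.3, 295.6], 0.74), ([287.7, 314.6], 0.71), ([379.1, 400.8], 0.67)]
spare_board_seat top [([372.7, 293.7], 0.9), ([408.4, 224.0], 0.89), ([467.3, 294.9], 0.74)]
hung_board_seat side [([278.1, 252.4], 0.95), ([355.0, 199.9], 0.64)]
hung_board_seat top [([305.2, 258.5], 0.84), ([307.4, 186.4], 0.75)]
spare_board_tip side [([286.5, 325.3], 0.93), ([403.4, 295.7], 0.84), ([381.8, 405.4], 0.71)]
spare_board_tip top [([379.1, 298.4], 0.9), ([467.0, 288.7], 0.82), ([405.3, 221.4], 0.7)]
```

View pics/crop1.png

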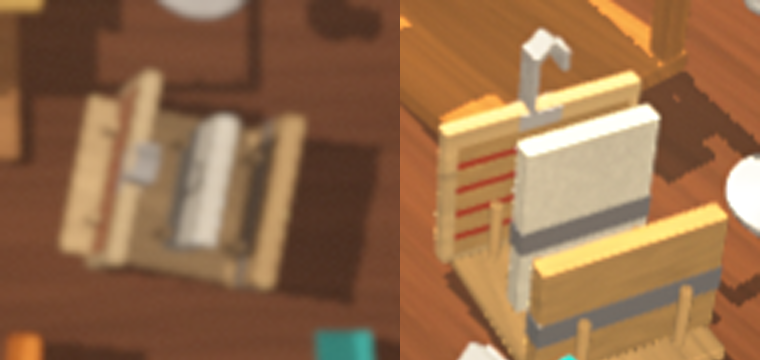

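```bash
python3 - <<'E'
from h import *
np.set_printoptions(precision=4,suppress=True)
cam("side");cam("top")
hsv=cv2.cvtColor(C["top"]["pixels"],cv2.COLOR_RGB2HSV)
def line(c0,c1,r0,r1):
    pts=[]
    for c in range(c0,c1):
        col=hsv[r0:r1,c].astype(int); m=(abs(col[:,0]-22)<5)&(col[:,1]>140)&(col[:,2]>130)
        if m.sum(): pts.append((c,r0+np.average(np.where(m)[0],weights=col[m,2])+0.))
    return pts
p=line(325,376,178,194)+line(222,300,178,194)
W=np.array([atz("top",q,.228) for q in p]);print(len(p),p[::12])
vx=np.polyfit(W[:,1],W[:,0],1); r=W[:,0]-np.polyval(vx,W[:,1]); k=abs(r)<.004; vx=np.polyfit(W[k,1],W[k,0],1); print("rail x = ",vx,"yaw",-np.arctan(vx[0]),k.sum(), W[k][:,0].std())
# base front edge: gradient
g=cv2.cvtColor(C["top"]["pixels"],cv2.COLOR_RGB2GRAY).astype(float)
e=[(c,220+np.argmin(np.diff(g[220:232,c]))+.5) for c in range(236,374)]
W=np.array([atz("top",q,.018) for q in e]);v=np.polyfit(W[:,1],W[:,0],1);k=abs(W[:,0]-np.polyval(v,W[:,1]))<.004;v=np.polyfit(W[k,1],W[k,0],1)
print("base front",v,k.sum())
# base ends (rows 200..222)
for nm,a,b,z,sg in (("L",225,238,.018,1),("R",368,384,.018,-1)):
    e=[(a+np.argmax(sg*np.diff(g[r_,a:b]))+.5,r_) for r_ in range(198,222)]
    W=np.array([atz("top",q,z) for q in e]);print(nm,np.median(W,0),np.polyfit(W[:,0],W[:,1],1))
P,Q=atz("top",(398.7,250.5),.12),atz("top",(407.5,203.7),.12);print("spare edge",P,Q,(P+Q)/2,np.hypot(*(Q-P)[:2]),"yaw",np.arctan2(*(Q-P)[[1,0]]))
a=C["top"]["pixels"][130:235,205:390]; b=C["side"]["pixels"][140:320,270:450]
cv2.imwrite("pics/crop2.png",np.hstack([cv2.resize(a,None,fx=3.2,fy=3.2,interpolation=cv2.INTER_CUBIC)[:336,:],np.zeros((336,1,3),np.uint8)])[:,:,::-1])
E
```

```text
46 [(330, np.float64(185.0)), (342, np.float64(185.00850340136054)), (354, np.float64(185.0050933786078)), (366, np.float64(185.0))]
rail x =  [-0.012   0.6299] yaw 0.01203920334899108 46 0.0006021837815040851
base front [-0.0109  0.5456] 138
L [0.5922 0.2715 0.018 ] [0.0137 0.2634]
R [ 0.5925 -0.1707  0.018 ] [ 0.0359 -0.1914]
spare edge [ 0.4626 -0.2277  0.12  ] [ 0.5965 -0.2544  0.12  ] [ 0.5295 -0.2411  0.12  ] 0.1365571860971235 yaw -0.1967585511487073
```

View pics/crop2.png

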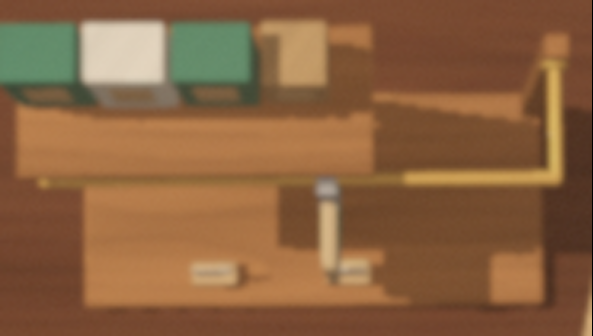

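The display frame, fitted from the rail line and base edges, is at about (0.6295, 0.0495), yaw 0.012. The spare board is the left one in the rack, with its top edge running from px (399,250) to (407,204). The hung board's hook is at px (307,187) in the top view. Now I need the hung board's front edge and the ticket y positions.

```bash
python3 - <<'E'
from h import *
np.set_printoptions(precision=4,suppress=True)
cam("side");cam("top")
for nm,n,px,z in [("hung front top","top",(308,213.5),.185),("hung front top","side",(330,223),.185),("hung hook","top",(307.2,188.5),.237),("t1 top","top",(272.2,215),.045),("t2 top","top",(312.8,215),.045),("t1 side","side",(308,257),.03),("t2 side","side",(338,281),.03)]: print(nm,n,atz(n,px,z))
for n,b in (("side",(300,180,400,300)),("top",None)):
    pass
a=C["side"]["pixels"][185:305,285:405]
cv2.imwrite("pics/crop3.png",cv2.resize(a,None,fx=5,fy=5,interpolation=cv2.INTER_CUBIC)[:,:,::-1])
S=np.array([.6295,.0495]);c,s=np.cos(.012),np.sin(.012)
for hy in (-.02,-.025,-.03):
  f=lambda x,z:[S[0]+c*x-s*hy,S[1]+s*x+c*hy,z]
  print(hy,proj("side",[f(-.07,.185),f(.07,.185),f(-.07,.075),f(.07,.075),f(0,.237)]).round(1).tolist(),proj("top",[f(-.07,.185),f(0,.237)]).round(1).tolist())
for ty in (.095,.1,.105,-.03,-.035):
  f=lambda x,z,d=0:[S[0]+c*x-s*(ty+d),S[1]+s*x+c*(ty+d),z]
  print(ty,proj("side",[f(-.055,.056),f(-.066,.018,-.021),f(-.066,.018,.021)]).round(1).tolist(),proj("top",[f(-.055,.056)]).round(1).tolist())
E
```

```text
hung front top top [0.5606 0.0277 0.185 ]
hung front top side [0.5619 0.0296 0.185 ]
hung hook top [0.62   0.0281 0.237 ]
t1 top top [0.5723 0.1405 0.045 ]
t2 top top [0.5723 0.0183 0.045 ]
t1 side side [0.5714 0.1446 0.03  ]
t2 side side [0.5735 0.0149 0.03  ]
-0.02 [[329.5, 223.4], [378.0, 206.3], [329.8, 264.5], [376.2, 246.0], [354.8, 194.2]] [[307.6, 213.8], [306.7, 184.8]]
-0.025 [[330.8, 224.3], [379.4, 207.1], [331.1, 265.5], [377.5, 246.9], [356.2, 195.0]] [[309.5, 213.8], [308.6, 184.8]]
-0.03 [[332.1, 225.2], [380.8, 207.9], [332.3, 266.4], [378.8, 247.8], [357.6, 195.8]] [[311.3, 213.8], [310.5, 184.8]]
0.095 [[308.5, 248.3], [309.9, 265.9], [300.9, 258.5]] [[270.7, 214.2]]
0.1 [[307.4, 247.4], [308.8, 265.0], [299.9, 257.7]] [[269.0, 214.2]]
0.105 [[306.4, 246.6], [307.7, 264.1], [298.9, 256.8]] [[267.3, 214.3]]
-0.03 [[337.5, 271.0], [339.0, 290.0], [328.7, 281.5]] [[312.5, 213.7]]
-0.035 [[338.8, 272.0], [340.2, 291.0], [329.9, 282.5]] [[314.2, 213.7]]
```

View pics/crop3.png

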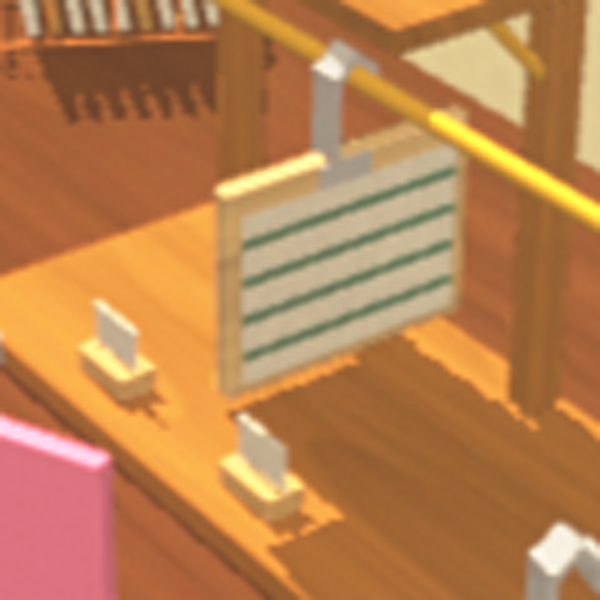

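```bash
python3 -m creep '[0.376,-0.433,0.03,0.415,0.05, 0.376,-0.433,0.03,0.415,0.05, 0.376,-0.433,0.03,0.415,0.05, 0.376,-0.433,0.03,0.415,0.05, 0.376,-0.433,0.03,0.415,0.05, 0.376,-0.433,0.03,0.415,0.05, 0.376,-0.433,0.03,0.415,0.05, 0.376,-0.433,0.03,0.415,0.05, 0.376,-0.433,0.03,0.415,0.05, 0.376,-0.433,0.03,0.415,0.05]'
```

```text
clock: 3.33
eef_pos: [0.4604, 0.1549, 0.2528]
tool_rot: [-0.007, 1.0, 0.0, 0.0]
ft_force: [-0.3, 0.3, 0.5]
grip_width: 0.05
grasp_force: 0.0
```

```bash
python3 -m creep '[0.103,-0.118,0.007,0,0.05, 0.103,-0.118,0.007,0,0.05, 0.103,-0.118,0.007,0,0.05, 0.103,-0.118,0.007,0,0.05, 0.103,-0.118,0.007,0,0.05, 0.103,-0.118,0.007,0,0.05]'
```

```text
clock: 3.83
eef_pos: [0.5629, 0.0372, 0.2586]
tool_rot: [-0.005, 1.0, 0.0, -0.001]
ft_force: [-0.2, -0.5, -0.7]
grip_width: 0.05
grasp_force: 0.0
```

```bash
python3 -m creep '[0,0,0,0,0.05,0,0,0,0,0.05]'
```

```text
clock: 4.0
eef_pos: [0.5615, 0.0398, 0.2594]
tool_rot: [-0.007, 1.0, 0.0, -0.0]
ft_force: [0.5, 0.8, -0.1]
grip_width: 0.05
grasp_force: 0.0
```

```bash
python3 -m creep '[0.011,-0.013,0,0,0.05, 0.011,-0.013,-0.03,0,0.05, 0.011,-0.013,-0.06,0,0.05, 0.011,-0.013,-0.08,0,0.05, 0.011,-0.013,-0.098,0,0.05, 0.011,-0.013,-0.098,0,0.05]'; python3 - <<'E'
from h import *
cam("side");cam("top")
a=C["side"]["pixels"][150:300,270:430];b=C["top"]["pixels"][160:260,240:390]
cv2.imwrite("pics/p4.png",np.hstack([cv2.resize(a,(480,450)),cv2.resize(b,(320,213)) if 0 else cv2.copyMakeBorder(cv2.resize(b,(320,213)),0,237,0,0,0)])[:,:,::-1])
E
```

```text
clock: 4.5
eef_pos: [0.5697, 0.0271, 0.1575]
tool_rot: [-0.008, 1.0, -0.0, -0.004]
ft_force: [-0.7, 0.6, -0.5]
grip_width: 0.0501
grasp_force: 0.0
```

View pics/p4.png

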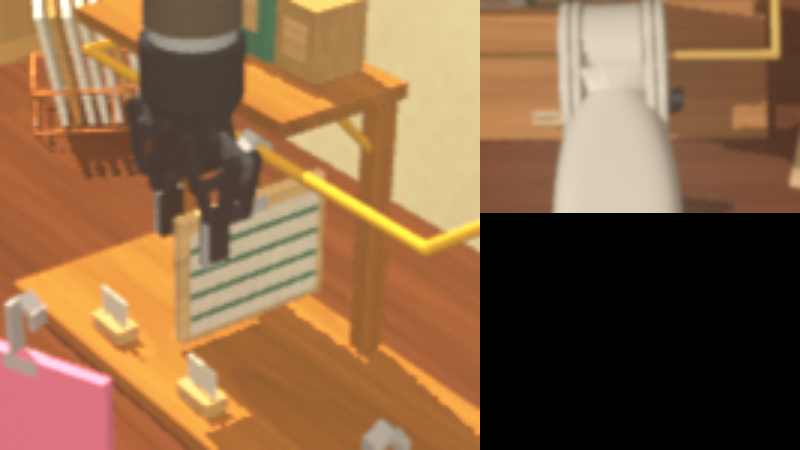

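The fingers straddle the hung board's front end and are clear of the hook. Closing.

```bash
python3 -m creep '[0,0,0,0,0, 0,0,0,0,0, 0,0,0,0,0, 0,0,0,0,0, 0,0,0,0,0,0,0,0,0,0]'
```

```text
clock: 5.1
eef_pos: [0.5746, 0.0256, 0.1629]
tool_rot: [-0.006, 1.0, 0.0, 0.002]
ft_force: [0.6, -0.7, 4.7]
grip_width: 0.0102
grasp_force: 61.1
```

```bash
python3 -m creep '[0,0,0,0,0, 0,0,0.003,0,0, 0,0,0.003,0,0, 0,0.015,0.003,0,0, 0,0.03,0.003,0,0, 0,0.045,0.003,0,0]'
```

```text
clock: 5.6
eef_pos: [0.5733, 0.0704, 0.1639]
tool_rot: [-0.006, 1.0, -0.0, -0.0]
ft_force: [1.8, -2.4, -0.2]
grip_width: 0.0107
grasp_force: 60.5
```

```bash
python3 -m creep '[0,0.015,0,0,0, 0,0.03,0,0,0, -0.001,0.045,0,0,0, -0.001,0.06,0,0,0, -0.001,0.072,0,0,0, -0.001,0.072,0,0,0, -0.001,0.072,0,0,0,-0.001,0.072,0,0,0]'; python3 - <<'E'
from h import *
print(bot.get_obs()["eef_pos"]); cam("side"); print(bot.get_obs()["eef_pos"]);save("side","pics/s5.png")
a=C["side"]["pixels"][170:290,260:400]
cv2.imwrite("pics/p5.png",cv2.resize(a,None,fx=5,fy=5,interpolation=cv2.INTER_CUBIC)[:,:,::-1])
E
```

```text
clock: 6.27
eef_pos: [0.5723, 0.1429, 0.1642]
tool_rot: [-0.007, 1.0, 0.0, -0.0]
ft_force: [1.9, 1.6, 0.1]
grip_width: 0.0108
grasp_force: 60.5
[0.57232543 0.14288817 0.16419114]
[0.57227319 0.14258212 0.16419797]
```

View pics/p5.png

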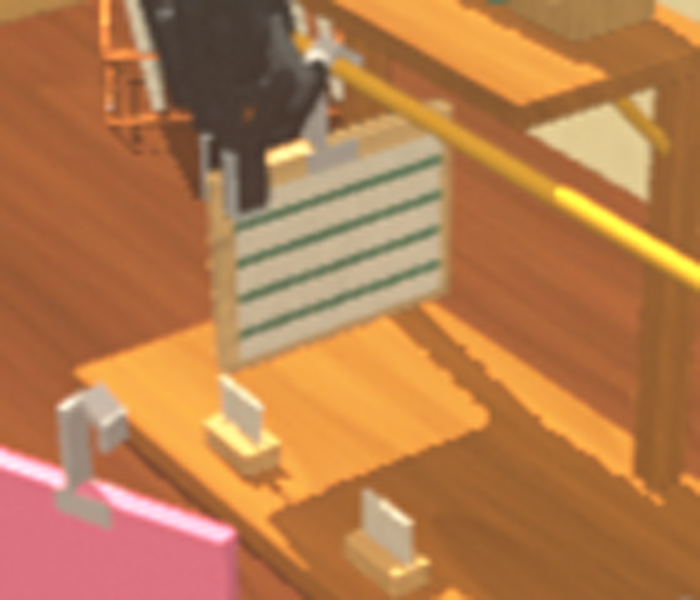

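```bash
python3 - <<'E'
from h import *
cam("side")
o=np.array([.6295,.0495])
for nm,px,z in [("board bot",(305,242.4),.078),("right corner",(260+237/5,170+365/5),.078),("left",(260+213/5,170+360/5),.078),("card top",(308,249),.056),("blockcorner front-right top",(260+240/5,170+458/5),.032),("block left",(260+205/5,170+425/5),.032)]:
    p=atz("side",px,z); print(nm,p.round(4),"disp y",p[1]-o[1]-.012*(p[0]-o[0]))
E
```

```text
board bot [0.5626 0.1421 0.078 ] disp y 0.09344300000105758
right corner [0.566  0.1362 0.078 ] disp y 0.08751161391194703
left [0.5587 0.1472 0.078 ] disp y 0.09858730459722578
card top [0.5704 0.1416 0.056 ] disp y 0.09282637999072435
blockcorner front-right top [0.5583 0.124  0.032 ] disp y 0.07532715350732867
block left [0.5601 0.1602 0.032 ] disp y 0.11156028202549696
```

The board is aligned with ticket 1 to about 2 mm. Lower, release and withdraw upward.

```bash
python3 -m creep '[0,0,-0.003,0,0, 0,0,-0.003,0,0, 0,0,-0.003,0,0.02, 0,0,-0.003,0,0.02, 0,0,-0.003,0,0.045, 0,0,-0.003,0,0.045, 0,0,0.03,0,0.045, 0,0,0.07,0,0.045, 0,0,0.1,0,0.045, 0,0,0.1,0,0.045]'
```

```text
clock: 7.2
eef_pos: [0.5751, 0.1432, 0.2717]
tool_rot: [-0.006, 1.0, 0.001, 0.006]
ft_force: [0.7, 0.5, 0.9]
grip_width: 0.0448
grasp_force: 0.0
```

```bash
python3 -m creep '[-0.06,-0.06,0,-0.05,0.035, -0.1,-0.37,0,-0.209,0.035, -0.1,-0.37,0,-0.209,0.035, -0.1,-0.37,0,-0.209,0.035, -0.1,-0.37,0,-0.209,0.035, -0.1,-0.37,0,-0.209,0.035, -0.1,-0.37,0,-0.209,0.035, -0.1,-0.37,0,-0.209,0.035, -0.1,-0.37,0,-0.209,0.035, -0.1,-0.37,0,-0.209,0.035]'
```

```text
clock: 8.03
eef_pos: [0.4704, -0.232, 0.2637]
tool_rot: [0.1, 0.995, -0.001, -0.001]
ft_force: [0.7, 0.3, -0.5]
grip_width: 0.0352
grasp_force: 0.0
```

```bash
python3 -m creep '[0,0,0,0,0.035,0,0,0,0,0.035,0,0,0,0,0.035]'
```

```text
clock: 8.28
eef_pos: [0.4722, -0.2266, 0.264]
tool_rot: [0.098, 0.995, 0.0, -0.0]
ft_force: [-0.3, 0.4, 0.7]
grip_width: 0.035
grasp_force: 0.0
```

```bash
python3 -m creep '[0,-0.003,-0.04,0,0.035, 0,-0.003,-0.08,0,0.035, 0,-0.003,-0.11,0,0.035, 0,-0.003,-0.13,0,0.035,0,-0.003,-0.15,0,0.035, 0,-0.003,-0.168,0,0.035, 0,-0.003,-0.168,0,0.035,0,-0.003,-0.168,0,0.035]'; python3 - <<'E'
from h import *
cam("side");cam("top")
a=C["side"]["pixels"][260:410,330:480];b=C["top"]["pixels"][180:280,360:460]
cv2.imwrite("pics/p6.png",np.hstack([cv2.resize(a,(450,450)),cv2.resize(b,(340,450))])[:,:,::-1])
E
```

```text
clock: 8.95
eef_pos: [0.4719, -0.2285, 0.0957]
tool_rot: [0.097, 0.995, 0.001, -0.001]
ft_force: [-0.2, 0.3, 0.4]
grip_width: 0.0349
grasp_force: 0.0
```

View pics/p6.png

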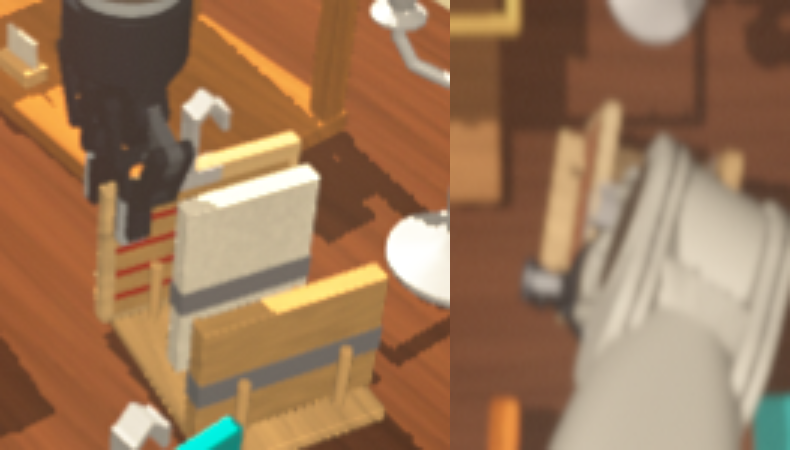

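The fingers straddle the front end of the spare board (red bands, in the rack) and are clear of the packs. Grip and lift.

```bash
python3 -m creep '[0,0,0,0,0, 0,0,0,0,0, 0,0,0,0,0, 0,0,0,0,0, 0,0,0,0,0,0,0,0.01,0,0,0,0,0.03,0,0,0,0,0.06,0,0,0,0,0.091,0,0,0,0,0.091,0,0]'
```

```text
clock: 9.88
eef_pos: [0.4753, -0.2326, 0.1943]
tool_rot: [0.098, 0.995, -0.003, 0.005]
ft_force: [1.7, -0.1, -0.1]
grip_width: 0.0106
grasp_force: 58.5
```

```bash
python3 -m creep '[0,0,0,0,0, 0,0,0,0,0]'; python3 - <<'E'
from h import *
np.set_printoptions(precision=4,suppress=True)
cam("side");cam("top")
for n in ("side","top"):
  for t in ("spare_board_seat","spare_board_tip"): print(n,t,[(p.round(1).tolist(),s) for p,s in place(n,t)])
cv2.imwrite("pics/p7.png",cv2.resize(C["side"]["pixels"][170:380,320:480],None,fx=2.8,fy=2.8,interpolation=cv2.INTER_CUBIC)[:,:,::-1])
o=bot.get_obs();print(o["eef_pos"])
# predicted board geometry, grasp at board x=-.058, yaw -.197, zo = tcpz+.024-.11
p=o["eef_pos"];y=-.197;d=np.array([np.cos(y),np.sin(y)]);e=lambda x,z:[*(p[:2]+d*(x+.058)),p[2]+.024-.11+z]
print(proj("side",[e(-.07,.11),e(.07,.11),e(.07,0),e(-.07,0),e(0,.162),e(0,.15)]).round(1).tolist())
E
```

```text
clock: 10.05
eef_pos: [0.4718, -0.2306, 0.1873]
tool_rot: [0.098, 0.995, -0.0, -0.0]
ft_force: [-0.5, 0.8, -1.8]
grip_width: 0.0111
grasp_force: 58.5
side spare_board_seat [([404.2, 258.5], 0.97), ([290.0, 313.3], 0.85), ([377.5, 406.6], 0.72), ([361.7, 195.6], 0.54)]
side spare_board_tip [([407.4, 263.8], 0.87), ([380.3, 408.1], 0.86), ([326.8, 182.2], 0.61)]
top spare_board_seat [([467.1, 294.3], 0.98), ([415.5, 219.4], 0.75), ([374.5, 295.0], 0.7), ([299.8, 185.8], 0.42)]
top spare_board_tip [([463.3, 285.8], 0.68), ([415.4, 220.6], 0.67), ([376.5, 296.9], 0.61)]
[ 0.4717 -0.2301  0.1863]
[[365.1, 285.2], [433.3, 267.1], [427.7, 313.7], [363.4, 332.8], [401.9, 251.6], [401.5, 257.3]]
```

View pics/p7.png

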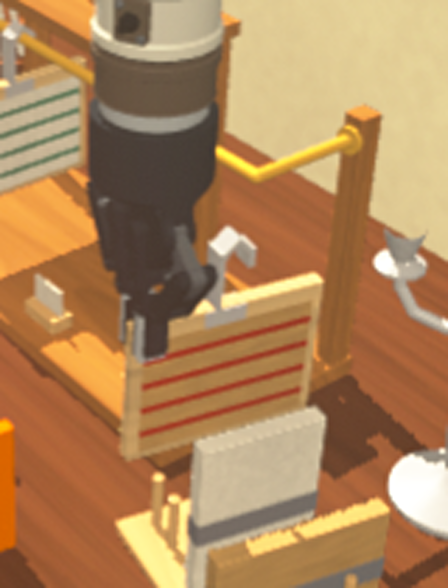

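```bash
python3 -m creep '[0,0.02,-0.01,0.05,0, 0.01,0.045,-0.02,0.1,0, 0.02,0.07,-0.02,0.15,0, 0.03,0.095,-0.02,0.209,0, 0.04,0.12,-0.02,0.209,0, 0.048,0.135,-0.02,0.209,0, 0.054,0.144,-0.02,0.209,0, 0.054,0.144,-0.015,0.209,0, 0.054,0.144,-0.007,0.209,0, 0.054,0.144,0,0.209,0]'; python3 -m creep '[0,0,0,0,0, 0,0,0,0,0, 0,0,0,0,0]'; python3 - <<'E'
from h import *
np.set_printoptions(precision=4,suppress=True)
cam("side");cam("top")
for t in ("spare_board_seat","spare_board_tip"):
  for n in ("side","top"): print(n,t,[(p.round(1).tolist(),s) for p,s in place(n,t)])
cv2.imwrite("pics/p8.png",cv2.resize(C["side"]["pixels"][160:340,330:450],None,fx=3.3,fy=3.3,interpolation=cv2.INTER_CUBIC)[:,:,::-1])
o=bot.get_obs();p=o["eef_pos"];print(p,o["ft_force"])
y=.012;d=np.array([np.cos(y),np.sin(y)]);e=lambda x,z:[*(p[:2]+d*(x+.060)),p[2]+.024-.11+z]
print(proj("side",[e(-.07,.11),e(.07,.11),e(.07,0),e(-.07,0),e(0,.162),e(0,.15)]).round(1).tolist())
E
```

```text
clock: 11.18
eef_pos: [0.5259, -0.0871, 0.188]
tool_rot: [-0.006, 1.0, -0.0, -0.0]
ft_force: [-0.2, 0.9, -0.8]
grip_width: 0.0107
grasp_force: 58.6
clock: 11.43
eef_pos: [0.5261, -0.0872, 0.1876]
tool_rot: [-0.006, 1.0, -0.0, 0.0]
ft_force: [-0.2, 0.2, -1.0]
grip_width: 0.0105
grasp_force: 58.6
side spare_board_seat [([377.7, 404.2], 0.87), ([372.1, 212.4], 0.66), ([287.6, 314.2], 0.65), ([326.3, 238.2], 0.35)]
top spare_board_seat [([466.1, 296.3], 0.94), ([349.8, 182.8], 0.73)]
side spare_board_tip [([376.9, 218.9], 0.87), ([287.8, 325.2], 0.84), ([370.3, 214.6], 0.63), ([380.3, 404.1], 0.56)]
top spare_board_tip [([464.8, 286.9], 0.72), ([297.8, 185.4], 0.63)]
[ 0.5261 -0.0864  0.1871] [ 0.1906 -0.515  -1.6281]
[[344.0, 241.2], [396.8, 221.2], [393.8, 264.1], [343.6, 285.6], [372.1, 208.5], [371.9, 213.8]]
```

View pics/p8.png

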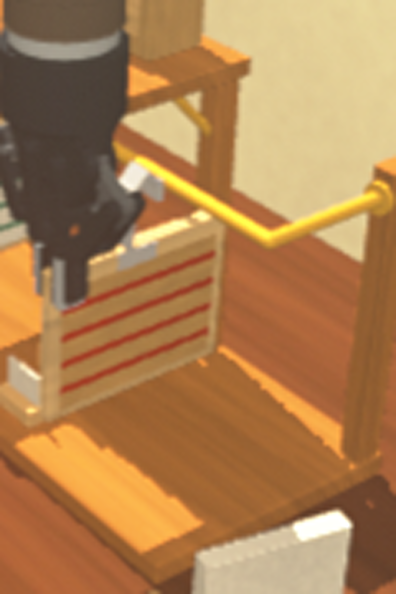

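```bash
python3 -m creep '[0.01,0,0,0,0, 0.02,0,0,0,0, 0.03,0,0,0,0, 0.038,0,0,0,0, 0.042,0,0,0,0, 0.042,0,0,0,0, 0.042,0,0,0,0]'
```

```text
clock: 12.32
eef_pos: [0.568, -0.0862, 0.187]
tool_rot: [-0.007, 1.0, 0.0, -0.0]
ft_force: [-0.2, -0.2, -2.4]
grip_width: 0.0104
grasp_force: 58.6
```

```bash
python3 -m creep '[0.002,0,0,0,0, 0.003,0,0,0,0, 0.004,0,0,0,0, 0.005,0,0,0,0, 0.005,0,0,0,0, 0.005,0,0,0,0]'
```

```text
clock: 12.82
eef_pos: [0.5733, -0.0862, 0.1874]
tool_rot: [-0.007, 1.0, 0.0, -0.0]
ft_force: [-0.2, 0.8, -1.4]
grip_width: 0.0108
grasp_force: 58.6
```

```bash
python3 -m creep '[0.001,0,0,0,0, 0.002,0,0,0,0, 0.003,0,0,0,0, 0.003,0,0,0,0, 0.003,0,0,0,0]'
```

```text
clock: 13.23
eef_pos: [0.576, -0.0863, 0.1872]
tool_rot: [-0.007, 1.0, 0.0, -0.0]
ft_force: [-1.5, -0.1, -0.9]
grip_width: 0.0105
grasp_force: 58.7
```

```bash
python3 -m creep '[0.001,0,0,0,0, 0.0015,0,0,0,0, 0.0015,0,0,0,0, 0.0015,0,0,0,0]'
```

```text
clock: 13.57
eef_pos: [0.5761, -0.0863, 0.1871]
tool_rot: [-0.007, 1.0, 0.0, -0.002]
ft_force: [-6.5, -0.0, 0.4]
grip_width: 0.0111
grasp_force: 58.9
```

Shank contact at TCP x ≈ 0.5758. Back off 3.5 mm to centre it, then lower.

```bash
python3 -m creep '[-0.005,0,0,0,0, -0.005,0,0,0,0, -0.005,0,-0.006,0,0, -0.005,0,-0.012,0,0, -0.005,0,-0.017,0,0, -0.005,0,-0.021,0,0, -0.005,0,-0.021,0,0, -0.005,0,-0.021,0,0]'
```

```text
clock: 14.23
eef_pos: [0.5726, -0.0862, 0.1657]
tool_rot: [-0.007, 1.0, 0.0, -0.001]
ft_force: [0.1, -0.6, -0.3]
grip_width: 0.0105
grasp_force: 58.5
```

```bash
python3 -m creep '[0,0,-0.001,0,0, 0,0,-0.002,0,0, 0,0,-0.003,0,0, 0,0,-0.003,0,0, 0,0,-0.003,0,0]'
```

```text
clock: 14.65
eef_pos: [0.5729, -0.0863, 0.1636]
tool_rot: [-0.007, 1.0, -0.0, 0.0]
ft_force: [-0.1, -0.5, -0.7]
grip_width: 0.0106
grasp_force: 58.8
```

```bash
python3 -m creep '[0,0.012,0,0,0, 0,0.027,0,0,0, 0,0.042,0,0,0, 0,0.057,0,0,0, -0.001,0.072,0,0,0, -0.001,0.087,0,0,0, -0.001,0.098,0,0,0, -0.001,0.104,0,0,0, -0.001,0.104,0,0,0, -0.001,0.104,0,0,0]'; python3 - <<'E'
from h import *
cam("side")
a=C["side"]["pixels"][170:310,270:410]
cv2.imwrite("pics/p9.png",cv2.resize(a,None,fx=4.2,fy=4.2,interpolation=cv2.INTER_CUBIC)[:,:,::-1])
E
```

```text
clock: 15.48
eef_pos: [0.5717, 0.0181, 0.1634]
tool_rot: [-0.007, 1.0, 0.0, -0.0]
ft_force: [-1.2, 0.7, -0.8]
grip_width: 0.0108
grasp_force: 58.7
```

View pics/p9.png

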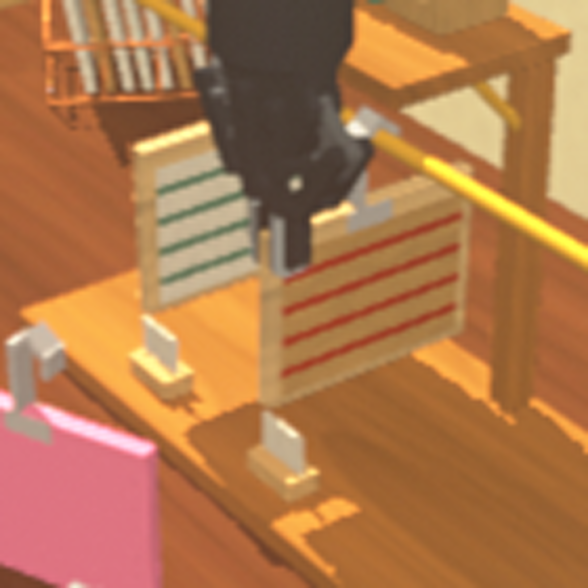

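Both boards sit over their holders with the same offset: board edge (150,310) to card (160,330), and (272,403) to (283,428). Lower and release.

```bash
python3 -m creep '[0,0,-0.001,0,0, 0,0,-0.002,0,0, 0,0,-0.002,0,0.02, 0,0,-0.002,0,0.02, 0,0,-0.002,0,0.045, 0,0,-0.002,0,0.045, 0,0,0.03,0,0.045, 0,0,0.06,0,0.045, 0,0,0.1,0,0.045, 0,0,0.1,0,0.045]'; python3 -m creep '[-0.04,0,0.02,0,0.045, -0.08,0,0.02,0,0.045, -0.12,0.03,0.02,0,0.045, -0.16,0.06,0.02,0,0.045, -0.2,0.09,0.02,0,0.045, -0.24,0.12,0.02,0,0.045, -0.24,0.12,0.02,0,0.045, -0.24,0.12,0.02,0,0.045,-0.24,0.12,0.02,0,0.045,-0.24,0.12,0.02,0,0.045]'; python3 - <<'E'
from h import *
cam("side");cam("top")
a=C["side"]["pixels"][170:310,270:410];b=C["top"]["pixels"][170:240,240:340]
A=cv2.resize(a,None,fx=3.5,fy=3.5,interpolation=cv2.INTER_CUBIC);B=cv2.resize(b,None,fx=3,fy=3,interpolation=cv2.INTER_CUBIC)
cv2.imwrite("pics/p10.png",np.hstack([A,cv2.copyMakeBorder(B,0,A.shape[0]-B.shape[0],0,0,0)])[:,:,::-1])
for n in ("side","top"): print(n,[(p.round(1).tolist(),s) for t in ("hung_board_seat","spare_board_seat") for p,s in place(n,t)])
S=np.array([.6295,.0495]);c,s=np.cos(.012),np.sin(.012)
for hy in (.095,-.031):
  f=lambda x,z:[S[0]+c*x-s*hy,S[1]+s*x+c*hy,z]
  print(hy,"seat,front bottom",[proj(n,[f(0,.225),f(-.07,.075),f(0,.237)]).round(1).tolist() for n in ("side","top")])
E
```

```text
clock: 16.37
eef_pos: [0.5753, 0.0177, 0.2717]
tool_rot: [-0.006, 1.0, 0.0, 0.007]
ft_force: [1.2, 0.1, 0.6]
grip_width: 0.045
grasp_force: 0.0
clock: 17.2
eef_pos: [0.3323, 0.1378, 0.2836]
tool_rot: [-0.007, 1.0, 0.0, 0.001]
ft_force: [-0.0, 0.4, 0.1]
grip_width: 0.0449
grasp_force: 0.0
side [([324.5, 180.6], 0.88), ([279.9, 251.6], 0.79), ([478.3, 344.9], 0.72), ([376.6, 403.8], 0.96), ([358.3, 198.4], 0.84), ([286.6, 315.6], 0.83), ([404.2, 373.9], 0.48)]
top [([303.4, 260.4], 0.75), ([270.2, 196.4], 0.73), ([318.7, 186.9], 0.65), ([264.3, 185.1], 0.54), ([373.9, 293.3], 0.86), ([465.9, 295.7], 0.61), ([315.0, 184.5], 0.49), ([414.1, 234.7], 0.24), ([297.3, 186.9], 0.17)]
0.095 seat,front bottom [[[325.6, 181.7], [303.3, 243.7], [325.5, 177.1]], [[263.1, 186.1], [269.9, 218.6], [262.4, 185.3]]]
-0.031 seat,front bottom [[[357.7, 200.8], [332.6, 266.6], [357.9, 195.9]], [[311.0, 185.6], [312.8, 218.1], [310.9, 184.7]]]
```

View pics/p10.png

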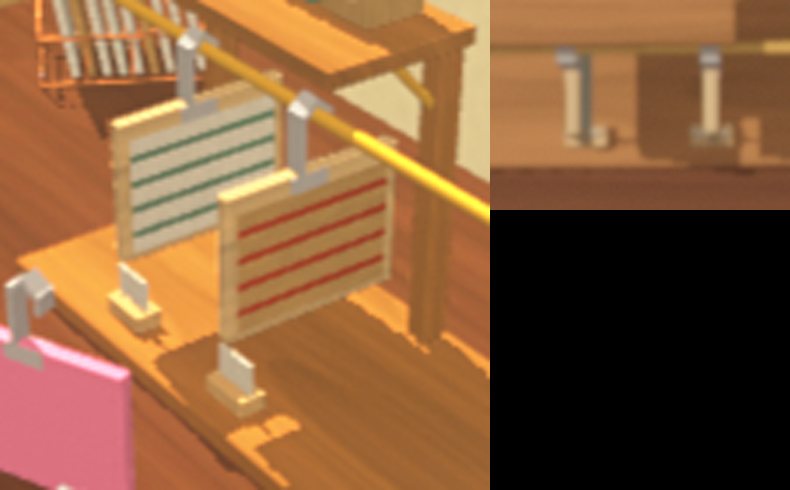

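I've gone past the picture allowance (12 viewed, limit 10), so I'll check the remaining alignment numerically only.

```bash
python3 - <<'E'
from h import *
np.set_printoptions(precision=4,suppress=True,linewidth=200)
cam("top")
im=C["top"]["pixels"].astype(int); g=im[:,:,2]   # blue: wood/paper contrast against orange base
for r in (198,202,206,210,213,215,217): print(r,g[r,258:288].tolist(),"|",g[r,304:326].tolist())
E
```

```text
198 [71, 71, 71, 71, 71, 74, 89, 113, 132, 135, 126, 109, 92, 86, 85, 81, 78, 73, 72, 69, 70, 72, 72, 71, 71, 71, 72, 72, 69, 68] | [46, 49, 45, 44, 46, 49, 73, 111, 133, 138, 131, 113, 81, 54, 47, 46, 46, 45, 44, 45, 47, 46]
202 [71, 71, 70, 70, 72, 73, 84, 111, 130, 134, 126, 108, 93, 87, 84, 81, 79, 74, 73, 70, 71, 72, 71, 71, 73, 72, 73, 73, 72, 70] | [49, 47, 48, 49, 46, 50, 73, 110, 133, 137, 132, 115, 81, 52, 45, 47, 45, 47, 46, 48, 47, 46]
206 [74, 74, 75, 73, 73, 74, 84, 109, 130, 134, 126, 111, 94, 86, 85, 81, 77, 74, 73, 73, 71, 71, 70, 71, 73, 73, 72, 73, 74, 72] | [49, 51, 50, 50, 49, 53, 76, 111, 133, 136, 131, 112, 82, 56, 50, 48, 50, 50, 48, 51, 50, 50]
210 [78, 78, 77, 76, 76, 77, 88, 111, 129, 133, 127, 110, 94, 88, 86, 86, 86, 84, 83, 82, 80, 78, 78, 76, 75, 76, 75, 74, 73, 71] | [49, 51, 52, 54, 58, 59, 80, 111, 133, 137, 130, 113, 82, 61, 59, 61, 57, 54, 55, 59, 67, 73]
213 [80, 78, 81, 80, 80, 84, 97, 115, 128, 129, 121, 106, 87, 81, 87, 103, 121, 128, 126, 114, 99, 74, 62, 61, 68, 77, 80, 80, 78, 76] | [48, 54, 68, 82, 93, 98, 103, 116, 123, 120, 115, 103, 94, 100, 106, 98, 83, 62, 55, 56, 66, 73]
215 [81, 82, 80, 82, 81, 86, 96, 107, 110, 102, 94, 83, 74, 72, 77, 94, 113, 124, 125, 118, 102, 76, 57, 55, 62, 70, 76, 74, 75, 73] | [49, 54, 63, 79, 89, 92, 95, 95, 90, 82, 77, 75, 82, 92, 96, 93, 83, 64, 54, 53, 59, 65]
217 [80, 82, 81, 81, 80, 84, 95, 107, 117, 116, 110, 98, 85, 75, 74, 86, 102, 116, 121, 118, 102, 75, 55, 55, 58, 64, 67, 67, 70, 69] | [52, 54, 62, 69, 75, 78, 78, 77, 75, 72, 69, 70, 72, 77, 81, 86, 80, 65, 54, 55, 60, 67]
```

```bash
python3 - <<'E'
from h import *
cam("top")
s=cv2.imread("pics/top0.png").astype(int)[:,:,0]
for r in (214,216): print(r,s[r,258:288].tolist(),"|",s[r,312:326].tolist())
for nm,c,r,z in [("hung",267,204,.185),("spare",313.4,204,.185),("t2L",306.6,216,.032),("t2R",320.8,216,.032),("t1R",278.6,216,.032),("t1c",271.6,216,.032)]:
    p=atz("top",(c,r),z);print(nm,p.round(4),"disp y %.4f"%(p[1]-.0495-.012*(p[0]-.6295)))
E
```

```text
214 [79, 77, 78, 79, 78, 84, 99, 116, 123, 126, 125, 125, 124, 123, 123, 127, 131, 130, 124, 113, 96, 72, 56, 54, 65, 73, 77, 75, 74, 74] | [125, 122, 115, 110, 110, 110, 109, 100, 85, 65, 50, 47, 50, 49]
216 [78, 80, 79, 79, 79, 83, 94, 108, 115, 116, 115, 115, 113, 113, 113, 115, 117, 121, 121, 116, 101, 73, 53, 50, 56, 61, 65, 66, 67, 67] | [104, 108, 108, 108, 109, 109, 107, 101, 86, 65, 54, 49, 49, 49]
hung [0.5864 0.1388 0.185 ] disp y 0.0898
spare [0.5865 0.0131 0.185 ] disp y -0.0358
t2L [0.5707 0.0375 0.032 ] disp y -0.0113
t2R [ 0.5707 -0.0057  0.032 ] disp y -0.0545
t1R [0.5707 0.1225 0.032 ] disp y 0.0737
t1c [0.5707 0.1438 0.032 ] disp y 0.0950
```

The top camera puts both boards about 3–6 mm towards −y of their holders. That is inside tolerance, but I'll re-centre each with a pinch about 3.5 mm further along to gain margin.

```bash
python3 -m creep '[0,0,0,0,0.05, 0.04,-0.03,-0.02,0,0.05, 0.08,-0.06,-0.02,0,0.05, 0.12,-0.09,-0.02,0,0.05, 0.16,-0.116,-0.02,0,0.05, 0.2,-0.116,-0.02,0,0.05, 0.239,-0.116,-0.02,0,0.05, 0.239,-0.116,-0.02,0,0.05, 0.239,-0.116,-0.02,0,0.05, 0.239,-0.116,-0.02,0,0.05]'; python3 -m creep '[0,0,0,0,0.05,0,0,0,0,0.05]'
```

```text
clock: 18.43
eef_pos: [0.5715, 0.0212, 0.2616]
tool_rot: [-0.006, 1.0, -0.0, -0.001]
ft_force: [-1.2, -0.0, 0.0]
grip_width: 0.0503
grasp_force: 0.0
clock: 18.6
eef_pos: [0.5698, 0.0219, 0.2636]
tool_rot: [-0.007, 1.0, -0.0, -0.0]
ft_force: [-0.8, 0.6, -0.2]
grip_width: 0.0502
grasp_force: 0.0
```

```bash
python3 -m creep '[0.001,0,-0.03,0,0.05, 0.001,0,-0.06,0,0.05, 0.001,0,-0.085,0,0.05, 0.001,0,-0.102,0,0.05, 0.001,0,-0.102,0,0.05, 0.001,0,-0.102,0,0.02, 0.001,0,-0.102,0,0, 0.001,0,-0.102,0,0, 0.001,0,-0.102,0,0, 0.001,0,-0.102,0,0]'; python3 -m creep '[0,0,0,0,0,0,0,0,0,0, 0,0,0,0,0.02, 0,0,0,0,0.02, 0,0,0,0,0.045, 0,0,0,0,0.045, 0,0,0.03,0,0.045, 0,0,0.06,0,0.045, 0,0,0.102,0,0.045, 0,0,0.102,0,0.045]'
```

```text
clock: 19.43
eef_pos: [0.5732, 0.0221, 0.1635]
tool_rot: [-0.007, 1.0, 0.0, 0.002]
ft_force: [0.0, 0.9, 4.7]
grip_width: 0.0103
grasp_force: 62.0
clock: 20.27
eef_pos: [0.5751, 0.0218, 0.2715]
tool_rot: [-0.007, 1.0, 0.0, 0.007]
ft_force: [1.5, 0.2, 0.8]
grip_width: 0.045
grasp_force: 0.0
```

```bash
python3 -m creep '[0,0.03,0,0,0.05, 0,0.06,0,0,0.05, 0,0.09,0,0,0.05, 0,0.1245,0,0,0.05, 0,0.1245,0,0,0.05, 0,0.1245,0,0,0.05, 0,0.1245,0,0,0.05]'
```

```text
clock: 20.85
eef_pos: [0.5717, 0.1461, 0.2629]
tool_rot: [-0.007, 1.0, -0.0, -0.0]
ft_force: [-0.4, -0.0, 0.1]
grip_width: 0.0501
grasp_force: 0.0
```

```bash
python3 -m creep '[0,0,-0.03,0,0.05, 0,0,-0.06,0,0.05, 0,0,-0.085,0,0.05, 0,0,-0.102,0,0.05, 0,0,-0.102,0,0.05, 0,0,-0.102,0,0.02, 0,0,-0.102,0,0, 0,0,-0.102,0,0, 0,0,-0.102,0,0, 0,0,-0.102,0,0]'; python3 -m creep '[0,0,0,0,0,0,0,0,0,0, 0,0,0,0,0.02, 0,0,0,0,0.02, 0,0,0,0,0.045, 0,0,0,0,0.045, 0,0,0.03,0,0.045, 0,0,0.06,0,0.045, 0,0,0.102,0,0.045, 0,0,0.102,0,0.045]'; python3 -m creep '[-0.04,0,0.02,0,0.045, -0.08,0,0.02,0,0.045, -0.12,0,0.02,0,0.045, -0.16,0,0.02,0,0.045, -0.2,0,0.02,0,0.045, -0.24,0,0.02,0,0.045, -0.24,0,0.02,0,0.045, -0.24,0,0.02,0,0.045,-0.24,0,0.02,0,0.045,-0.24,0,0.02,0,0.045]'
python3 - <<'E'
from h import *
np.set_printoptions(linewidth=200)
cam("top");g=C["top"]["pixels"][:,:,2].astype(int)
for r in (200,206,210): print(r,g[r,258:275].tolist(),"|",g[r,304:326].tolist())
def cen(a,b,r):
    v=g[r,a:b].astype(float); m=np.clip(v-95,0,None); return a+(m*np.arange(b-a)).sum()/m.sum()
for nm,a,b in (("hung",258,276),("spare",304,324)):
  ys=[]
  for r in range(196,211,2):
    p=atz("top",(cen(a,b,r),r),.185); ys.append(round(p[1]-.0495-.012*(p[0]-.6295),4))
  print(nm,ys)
for n in ("top","side"):
  if n=="side":cam(n)
  print(n,[(p.round(1).tolist(),s) for t in ("hung_board_seat","spare_board_seat") for p,s in place(n,t)])
cv2.imwrite("pics/last.png",C["side"]["pixels"][:,:,::-1])
E
```

```text
clock: 21.68
eef_pos: [0.5731, 0.1462, 0.1632]
tool_rot: [-0.006, 1.0, 0.0, 0.002]
ft_force: [0.1, -1.4, 1.8]
grip_width: 0.0104
grasp_force: 62.9
clock: 22.52
eef_pos: [0.5748, 0.1472, 0.2717]
tool_rot: [-0.007, 1.0, 0.002, 0.006]
ft_force: [0.7, 0.3, 1.6]
grip_width: 0.045
grasp_force: 0.0
clock: 23.35
eef_pos: [0.333, 0.1465, 0.2835]
tool_rot: [-0.006, 1.0, 0.0, 0.0]
ft_force: [-0.5, -0.3, 0.0]
grip_width: 0.045
grasp_force: 0.0
200 [72, 71, 70, 71, 76, 94, 117, 131, 132, 120, 103, 90, 84, 84, 82, 77, 72] | [49, 47, 44, 48, 64, 94, 121, 133, 131, 114, 83, 53, 45, 46, 45, 47, 46, 48, 46, 47, 48, 45]
206 [72, 73, 72, 73, 78, 94, 118, 131, 132, 120, 103, 89, 83, 82, 81, 78, 73] | [50, 49, 50, 52, 67, 98, 123, 133, 130, 114, 86, 59, 51, 51, 51, 49, 50, 52, 49, 50, 50, 49]
210 [77, 77, 76, 77, 83, 97, 118, 132, 130, 119, 100, 89, 84, 83, 85, 87, 83] | [49, 49, 53, 54, 71, 98, 123, 132, 127, 111, 84, 61, 57, 63, 66, 67, 58, 57, 63, 70, 72, 74]
hung [np.float64(0.0932), np.float64(0.0932), np.float64(0.0933), np.float64(0.0934), np.float64(0.0934), np.float64(0.0934), np.float64(0.0935), np.float64(0.0938)]
spare [np.float64(-0.0305), np.float64(-0.0306), np.float64(-0.0305), np.float64(-0.0304), np.float64(-0.0303), np.float64(-0.0301), np.float64(-0.0301), np.float64(-0.0299)]
top [([262.3, 186.1], 0.61), ([304.4, 265.5], 0.59), ([312.8, 182.6], 0.52), ([466.5, 293.1], 0.8), ([371.5, 296.5], 0.72), ([311.3, 184.1], 0.69)]
side [([276.3, 250.1], 0.91), ([325.2, 182.2], 0.85), ([290.6, 316.5], 0.75), ([354.5, 200.1], 0.66), ([380.1, 404.1], 0.64), ([410.8, 372.7], 0.44), ([305.5, 260.9], 0.43)]
```

The boards now read display y 0.093 and −0.030, against tickets at 0.095 and −0.033. The readings are constant along each board's length, so both are square across the rail. Let them settle, then hand in.

```bash
python3 -m creep '[0,0,0,0,0.045,0,0,0,0,0.045,0,0,0,0,0.045,0,0,0,0,0.045,0,0,0,0,0.045,0,0,0,0,0.045,0,0,0,0,0.045,0,0,0,0,0.045,0,0,0,0,0.045,0,0,0,0,0.045]'; python3 -c "
from workcell import bot
print(bot.job_done())"
```

```text
clock: 24.48
eef_pos: [0.3318, 0.1462, 0.2834]
tool_rot: [-0.007, 1.0, 0.0, 0.0]
ft_force: [-0.2, -0.5, -0.3]
grip_width: 0.0452
grasp_force: 0.0
the job is handed in; nothing more can be done
None
```

I handed the job in at about 24 s: both boards hang on the rail, square to it, each within about 3 mm of its ticket holder by the top camera; I got no verdict back, and I viewed 12 pictures against the limit of 10.

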